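Slide the terrain board home past the spring pin of its shelf bay

TASK

In the low steel shelf bay, press the metal strip between the runners down with your fingertips so that the spring pin at its far end sinks, and keep it held down while you push the loose terrain board by its near edge over the pin until it is fully home against the stop at the far end. Then let go and move clear, so that the pin springs up in the board's square hole and locks it. Only press and push: do not lift or tip the board, and leave the other pieces around the bay where they are.

Things in the scene. Friction and masses are not known exactly. Their poses are not given: they have to be found in the camera images.
- bay: Fixed low grey steel bay, 300 mm long (its x), 170 mm wide (y). Origin on the table, on the middle line; +x is the way the board slides home, z up. Two runners, tops at z = 30 mm (x -105 to 100, 36 to 81 mm either side of the middle), leave a 72 mm channel open from above. Guide walls on their outer edges rise to z = 51; the board has 1.5 mm play at each side.
- stop_face (a point): Centre of the stop wall's face at the bay's far end: bay x = 95 mm, z = 30 mm (level with the runners). The wall spans the bay's width and rises to z = 55 mm.
- lock_bar (a joint): How far the sprung strip with the pin is pressed, m: 0 = up, 0.014 = bottomed on a hard stop. It goes straight down, against 2 N at first and 5 N at the bottom, and springs back by itself. At 0.009 the pin is just level with the runners; from 0.010 on the board passes over it. Let go too early, the pin pushes up against the board's underside.
- bar_pad (a point): Point on the middle of the strip's upper face near its robot end (bay x = -130 mm); sinks with the strip. The strip is a bare metal bar, 50 mm wide, 6 mm thick, in the channel from bay x = -175 to 60 mm, top at z = 24 mm when up. It may be pressed anywhere along its length and a fingertip can slide along it.
- pin_top (a point): Centre of the top of the round steel pin, 14 mm across, that stands on the strip's far end at bay x = 50 mm; sinks with the strip. When up its top is at z = 39 mm, 9 mm above the runners, and blocks the board.
- board: Loose plywood board, about 0.8 kg, 110 mm along x, 150 mm across, 12 mm thick, low mounds and two model palms (to 70 mm) on its sides, middle 36 mm bare. Lies across the runners, 6 mm above the strip. Origin: centre of underside, axes as the bay's. Starts with its far edge 4 to 25 mm before the pin; home, far edge at the stop, its origin is at bay x = 40 mm.
- board_back (a point): Middle of the board's upright near edge (bay -x side), where it can be pushed; 6 mm above the underside. Any finger standing on the strip behind the board meets this edge.
- board_hole (a point): Centre of the mouth of the board's 26 mm square hole, at the board's upper face, 10 mm from the board's centre toward its far edge; over the pin when the board is home.
- jar: Bystander: small paint jar, 36 mm across, 55 mm tall, beside the bay. Origin under its centre, as for all bystanders.
- tree: Bystander: model palm on a round sandy foot 52 mm across, 79 mm tall, beside the bay.
- hillock: Bystander: green mound about 76 mm across, 34 mm tall, beside the bay.
- ruin: Bystander: model of a ruined wall on a 90 x 60 mm base, 71 mm tall, to the left.
- brush: Bystander: brush lying on the table to the right.
- tin: Bystander: shallow open round tin, 110 mm across, 30 mm tall, to the right.
- can: Bystander: can 52 mm across, 90 mm tall, to the left.

How it is judged:
On the way, in this order (a step that is already met when the one before it is completed fails the run):
1. the strip is pressed down by the fingers before the board reaches the pin (value of joint lock_bar above 0.01 m and x of board in the frame of bay below -0.008 m and contact force between the fingers and lock_bar above 0.3 N), for 0.1 s.
2. the board's far edge is 10 to 32 mm beyond the pin while the fingers still hold the strip down (value of joint lock_bar above 0.009 m and x of board in the frame of bay between 0.012 and 0.034 m and contact force between the fingers and lock_bar above 0.3 N), for 0.05 s.
At the end, for the whole second after the job is handed in: The board lies flat on the runners, at rest, its far edge within 4 mm of the stop, and the pin has sprung up in its hole (strip within 3 mm of fully up) (x of board in the frame of bay between 0.036 and 0.043 m and value of joint lock_bar below 0.003 m and angle between board's own z axis and vertical below 0.04 rad and z of board in the frame of bay between 0.027 and 0.033 m and linear speed of board below 0.01 m/s); the robot touches nothing.
It fails at once if the board is lifted more than 10 mm off the runners (z of board in the frame of bay above 0.04 m).
It fails at once if the board is tipped by more than about 9 degrees (angle between board's own z axis and vertical above 0.15 rad).
It fails at once if a bystander (jar, tree, hillock, ruin, brush, tin, can) is moved more than 20 mm (distance of any of jar, tree, hillock, ruin, brush, tin, can from where it was at the start of the episode above 0.02 m).
It also fails if it takes over 35 s, if anything falls off the work surface, if the arm or the gripper's body presses on something with over 40 N, if the wrist force passes 120 N, or if a joint passes its speed limit or range.

ROBOT

A 6-joint arm with a two-finger parallel gripper is mounted at the origin on the work surface. World frame = base frame: x ahead of the robot, y to its left, z up, the work surface at z = 0. Lengths are in m, angles in rad, forces in N, time in s.
With the tool pointing down it reaches from about 0.275 to 0.825 m from the base axis. Payload 4.9 kg.
Tool frame: the origin (TCP) lies on the centre line of the jaws, within the pads' length; the fingertips stand 11 mm ahead of it and the grasp point (between the pads) lies 8 mm behind it; z points along the fingers, y is the line along which they close (so a half turn about z gives the same grasp; the last joint's range is limited). The gripper opens to 85 mm and grips with 20 to 120 N. Pads are 22 mm wide; open, the fingers measure 114 mm over their backs; the gripper's body (76 mm by 85 mm) begins 54 mm behind the grasp point. The pads swing forward as they close: fully open they stand 13 mm farther back than shut.
Start: joints at [0.986, 0.326, -0.193, 1.052, 0, 1.437], TCP at [0.24, 0.495, 0.242] pointing down, gripper open.
Joint ranges: [-2.65, 2.65], [-0.97, 1.79], [-1.3, 1.35], [-1.93, 2.1], [-1.47, 1.37], [-3.14, 3.14]. Speed limits (rad/s): [2.57, 2.57, 3.14, 3.14, 3.14, 3.14].

INTERFACE

Orientations are given as a unit quaternion [w, x, y, z].
In Python, from cell import * gives the robot as it stands. Calls block until the motion is done:
- move_pose(position, orientation): joint-space move of the TCP to a pose.
- move_linear(position, speed=0.15, rotation=None, until_force=None): straight line of the TCP; rotation=None keeps the orientation; speed is the mean speed in m/s. With until_force (N) it stops when the force on the tool has changed by that much, and returns True; else False.
- goto_joints(angles): joint-space move.
- set_gripper(opening, grasp_force=None): opening from 0.0 (shut) to 1.0 (fully open); grasp_force is the grip in N (None keeps the last); returns when the fingers have stopped.
- wait(seconds).
- solve_ik(position, orientation): joint angles nearest the present ones, or None.
- camera(name): name is "scene" or "top" or "wrist"; returns (picture, depth): 480x640x3 uint8, red, green, blue; 480x640 float32, m along the optical axis (not along the pixel's ray), 0 where there is no reading.
- calibration(name): a dict with "mtx" (3x3 intrinsics, pixels), "extrinsics" (4x4, takes a point from world to camera coordinates); the wrist camera has in their place "hand_eye" (4x4, takes a point from camera to tool coordinates, whose origin is the TCP and whose axes are the flange's). Camera axes: x right, y down, z forward; pixel columns grow to the right and rows downward; lengths in m; the calibration is good to about 2 mm. A picture is of the moment at which its call begins: read the wrist's pose just before it. calibration takes no time and is no camera call.
A pose or a line that the arm cannot do raises PlanningError and nothing moves.
- close_job(): hands the job in; it is judged then, once.
Trained networks look in the newest picture that a camera, given by its name, has taken for a name from the list of things; names that differ only in an ending like _2 or _b are one class to them, and where a whole thing is asked for, a point or a joint stands for the part that bears it (a point fixed in the world has none). Each returns a list of dicts, best first, with "p" (0 to 1); they miss things now and then, are a little off and sometimes report something else, mostly with a low value. They report only what shows in the picture. A call takes as long as a camera call.
- boxes_of(camera, thing): "location" ([x, y, z] in m, in world coordinates, good to about 4 mm: the middle of the surface that is visible of it).
- mark_of(camera, thing): "location" ([x, y, z] in m, in world coordinates, good to about 4 mm: a listed point, or the origin of a listed thing).
Readings, each from a call of its own:
- get_clock(): time.
- get_joint_positions(): joint angles.
- get_joint_vel(): joint speeds.
- get_joint_efforts(): joint torques, N m.
- get_position(): TCP position.
- get_tool_rot(): TCP orientation.
- get_ft_force(): force on the tool from outside, world axes, zero at the start.
- get_moment(): the same for the moment, N m.
- get_gripper_width(): opening from 0.0 (shut) to 1.0 (fully open).
- get_finger_force(): force on a finger pad.
Only numpy, scipy, OpenCV 4.12 (cv2) and the standard library are available. Lean on these libraries where they do the work, as an engineer would, in place of code of your own. Each camera call takes 0.05 s, during which the arm holds its last target. There are 200 camera calls.

## Working session

There is one attempt and no reset: what is moved stays moved. The work goes in short steps, each a Python script; the robot and the scene stay as the last script left them, time stands still between calls to the robot, and variables do not carry over. Pictures are saved under pics/ and viewed, at most 10 in all, crops included, and the job is handed in when it is done.

```bash
mkdir -p pics; python3 - <<'E'
from cell import *
import cv2,numpy as np
print(get_clock())
for c in ("top","scene"):
    im,d=camera(c); cv2.imwrite(f"pics/{c}0.png",im[:,:,::-1])
    np.save(f"pics/{c}0d.npy",d)
    for t in ("stop_face","bar_pad","pin_top","board","board_back","board_hole","bay","jar","tree","hillock"):
        r=mark_of(c,t)
        print(c,t,[(round(x["p"],2),np.round(x["location"],4).tolist()) for x in r[:2]])
print(get_clock(),get_tool_rot())
E
```

```text
0.0
top stop_face []
top bar_pad [(0.85, [0.4384, 0.1264, 0.029])]
top pin_top [(0.93, [0.6076, 0.056, 0.0431])]
top board [(0.77, [0.5306, 0.084, 0.0316])]
top board_back [(0.81, [0.4788, 0.1106, 0.036]), (0.32, [0.6065, 0.0549, 0.0418])]
top board_hole [(0.68, [0.5408, 0.0834, 0.0448])]
top bay [(0.7, [0.5596, 0.0774, -0.0003]), (0.26, [0.4798, 0.1092, 0.0361])]
top jar [(0.67, [0.5307, 0.2176, 0.0007]), (0.44, [0.4391, 0.1269, 0.0302])]
top tree [(0.51, [0.5194, -0.0687, -0.0025])]
top hillock [(0.63, [0.6539, 0.1854, 0.0004])]
scene stop_face [(0.73, [0.6477, 0.0357, 0.0268])]
scene bar_pad [(0.62, [0.4439, 0.1218, 0.0184]), (0.52, [0.5298, 0.2145, -0.0007])]
scene pin_top [(0.74, [0.6072, 0.0552, 0.0347])]
scene board [(0.57, [0.5355, 0.082, 0.0306])]
scene board_back [(0.8, [0.4818, 0.107, 0.0352]), (0.72, [0.6054, 0.0531, 0.0383])]
scene board_hole [(0.65, [0.5431, 0.0767, 0.0414])]
scene bay [(0.56, [0.5598, 0.0745, 0.0009])]
scene jar [(0.58, [0.5325, 0.2149, -0.0003]), (0.22, [0.6523, 0.1852, 0.0035])]
scene tree [(0.81, [0.5202, -0.0662, -0.0014])]
scene hillock [(0.84, [0.6497, 0.1828, 0.0007])]
1.1 [3.54569454e-06 2.23504190e-01 9.74702969e-01 9.30922706e-07]
```

View pics/top0.png

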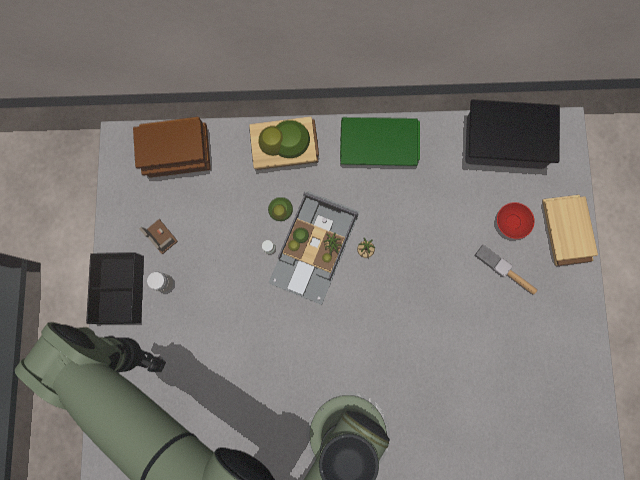

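View pics/scene0.png

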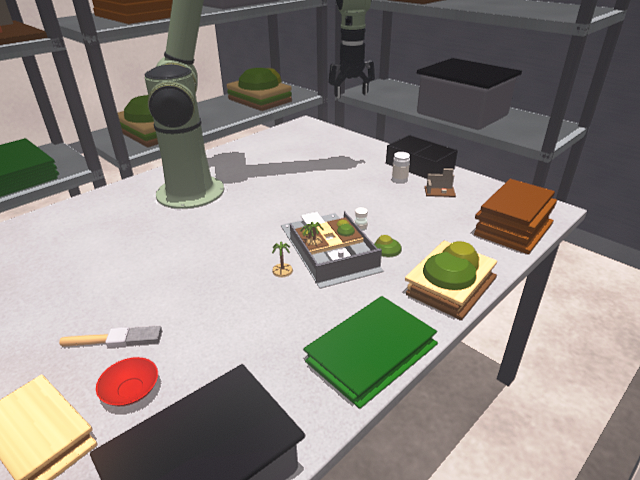

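```bash
cat > h.py <<'E'
from cell import *
import cv2,numpy as np
from scipy.spatial.transform import Rotation as R
def quat(yaw,tilt):
    ex=np.array([np.cos(yaw),np.sin(yaw),0]); ez=np.array([0,0,1.]); ey=np.cross(ez,ex)
    z=-ez*np.cos(tilt)+ex*np.sin(tilt); x=np.cross(ey,z)
    return R.from_matrix(np.stack([x,ey,z],1)).as_quat(scalar_first=True)
E
python3 - <<'E'
from h import *
yaw=np.radians(-23.2); ex=np.array([np.cos(yaw),np.sin(yaw),0])
bay=np.array([.56,.076,0])
move_pose(bay-ex*.09+[0,0,.25],quat(yaw,0)); set_gripper(0.0)
for k,off in enumerate((-.09,-.04)):
    if k: move_linear(bay+ex*off+[0,0,.25])
    wait(.3)
    p=get_position();q=get_tool_rot()
    im,d=camera("wrist"); cv2.imwrite(f"pics/w{k}.png",im[:,:,::-1]); np.savez(f"pics/w{k}.npz",d=d,p=p,q=q)
    for t in ("bar_pad","pin_top","board","board_back","board_hole","bay","stop_face"):
        print(t,[(round(x["p"],2),np.round(x["location"],4).tolist()) for x in mark_of("wrist",t)[:2]])
c=calibration("wrist");print(c,p,q,get_clock(),get_ft_force())
E
```

```text
bar_pad [(0.69, [0.4418, 0.1229, 0.0256])]
pin_top []
board [(0.79, [0.533, 0.0844, 0.0294])]
board_back []
board_hole [(0.61, [0.5394, 0.0825, 0.0377])]
bay [(0.96, [0.5615, 0.0718, 0.0021]), (0.73, [0.523, -0.0637, -0.002])]
stop_face [(0.95, [0.6482, 0.0412, 0.0289])]
bar_pad [(0.8, [0.4427, 0.1236, 0.0259]), (0.24, [0.5231, -0.0638, 0.0013])]
pin_top []
board [(0.9, [0.5346, 0.0883, 0.0256])]
board_back [(0.73, [0.4827, 0.1053, 0.0351])]
board_hole [(0.88, [0.5362, 0.0833, 0.0464])]
bay [(0.61, [0.5607, 0.0706, 0.0007])]
stop_face []
{'mtx': array([[379.37298382,   0.        , 322.09790677],
       [  0.        , 379.37298382, 238.39817362],
       [  0.        ,   0.        ,   1.        ]]), 'hand_eye': array([[-7.62698825e-04, -9.64452766e-01, -2.64254197e-01,
         6.67724681e-02],
       [ 9.99999477e-01, -9.15754384e-04,  4.56013278e-04,
        -2.94565038e-04],
       [-6.81795206e-04, -2.64253711e-01,  9.64452960e-01,
        -1.33085385e-01],
       [ 0.00000000e+00,  0.00000000e+00,  0.00000000e+00,
         1.00000000e+00]])} [0.52268607 0.09207147 0.25015122] [-3.82313861e-05  2.00829667e-01  9.79626175e-01  3.39837327e-05] 5.4083 [-0.59798283  0.81182097  0.1029758 ]
```

View pics/w0.png

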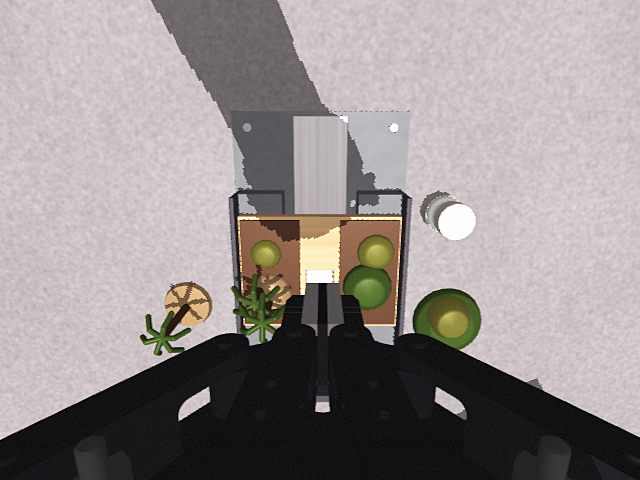

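```bash
python3 - <<'E'
from h import *
c=calibration("wrist");K=c["mtx"];H=c["hand_eye"]
for k in (0,1):
    f=np.load(f"pics/w{k}.npz"); Rm=R.from_quat(f["q"],scalar_first=True).as_matrix();d=f["d"]
    im=cv2.imread(f"pics/w{k}.png")
    def px(u,v):
        z=np.median(d[v-1:v+2,u-1:u+2]); pc=z*np.linalg.inv(K)@[u,v,1]
        return Rm@(H[:3,:3]@pc+H[:3,3])+f["p"]
    if k==0:
        for n,u,v in (("stripnear",320,118),("L",296,125),("R",344,125),("L2",296,205),("R2",344,205),("strip2",320,208),("boardback",320,219),("bbL",242,219),("bbR",398,219),("bayL",235,115),("bayR",406,115),("palm",262,300),("hole",320,276)):
            print(n,px(u,v).round(4))
# from top camera: pin
E
```

```text
stripnear [0.402  0.1416 0.0253]
L [0.399  0.1193 0.0257]
R [0.4162 0.1591 0.0252]
L2 [0.4657 0.0892 0.0259]
R2 [0.4839 0.1313 0.0252]
strip2 [0.4775 0.1091 0.0253]
boardback [0.4837 0.1064 0.0434]
bbL [0.4554 0.0411 0.0444]
bbR [0.5119 0.1721 0.0435]
bayL [0.367  0.0688 0.005 ]
bayR [0.431  0.2178 0.0053]
palm [0.5183 0.0392 0.092 ]
hole [0.5412 0.0816 0.0251]
```

```bash
cat >> h.py <<'E'
yaw=np.radians(-23.3); ex=np.array([np.cos(yaw),np.sin(yaw),0]); ey=np.array([-ex[1],ex[0],0])
O=ex*.4865+ey*.2892
def P(x,y,z): return O+ex*x+ey*y+[0,0,z]
E
python3 - <<'E'
from h import *
def show(n,pw):
    b=np.stack([(pw-O)@ex,(pw-O)@ey,pw[:,2]],1)
    m=(b[:,2]>.06)&(b[:,2]<.13)&(abs(b[:,0]+30)>0)&(b[:,0]>-.1)&(b[:,0]<.03)&(abs(b[:,1])<.085)
    b=b[m]
    for zl in (.06,.075,.09):
        s=b[b[:,2]>zl]
        for sg in (-1,1):
            t=s[s[:,1]*sg>0]
            if len(t): print(n,zl,len(t),np.percentile(t,[1,99],axis=0).round(3).tolist())
v,u=np.mgrid[:480,:640]; uv=np.stack([u.ravel(),v.ravel(),np.ones(u.size)])
for n in ("top","scene"):
    c=calibration(n); d=np.load(f"pics/{n}0d.npy").ravel(); E=np.linalg.inv(c["extrinsics"])
    p=(np.linalg.inv(c["mtx"])@uv*d).T[d>0]; show(n,p@E[:3,:3].T+E[:3,3])
E
```

```text
top 0.06 149 [[-0.037, -0.077, 0.07], [0.017, -0.028, 0.103]]
top 0.06 52 [[-0.036, 0.026, 0.06], [-0.002, 0.059, 0.069]]
top 0.075 140 [[-0.034, -0.077, 0.075], [0.017, -0.028, 0.103]]
top 0.09 72 [[-0.023, -0.068, 0.09], [0.01, -0.031, 0.103]]
scene 0.06 190 [[-0.026, -0.077, 0.062], [0.019, -0.029, 0.099]]
scene 0.06 25 [[-0.025, 0.033, 0.06], [-0.003, 0.056, 0.063]]
scene 0.075 153 [[-0.026, -0.074, 0.075], [0.019, -0.029, 0.099]]
scene 0.09 72 [[-0.017, -0.065, 0.09], [0.018, -0.032, 0.099]]
```

```bash
python3 - <<'E'
from h import *
q=quat(yaw,np.radians(5))
move_pose(P(-.113,0,.12),q)
move_linear(P(-.113,0,.045),speed=.1); wait(.2)
print(get_ft_force(),get_position())
print(move_linear(P(-.113,0,.012),speed=.02,until_force=10)); wait(.2)
print(get_ft_force(),get_position(),get_clock())
im,_=camera("top"); r=mark_of("top","board")[:1]; print([ (np.array(a["location"])-O)@ex for a in r])
E
```

```text
[-0.06403646 -0.11217709  0.36362334] [0.45800826 0.11795585 0.04563007]
True
[-2.60073783  0.69583203  9.76547665] [0.45747829 0.11789092 0.02128751] 8.4833
[np.float64(-0.03504293539225428)]
```

```bash
python3 - <<'E'
from h import *
p=get_position(); z=p[2]-.0005
for x in (-.09,-.07,-.05,-.036):
    s=move_linear(P(x,0,z),speed=.03,until_force=25)
    f=get_ft_force(); q=get_position()
    print(s,x,(q-O)@ex,q[2],"fx",f@ex,"fy",f@ey,"fz",f[2])
    if s: break
im,_=camera("scene"); cv2.imwrite("pics/s1.png",im[120:360,180:500,::-1].repeat(2,0).repeat(2,1))
for t in ("board","board_back","board_hole"): print(t,[((np.array(a["location"])-O)@ex,a["p"]) for a in mark_of("scene",t)[:1]])
print(get_clock())
E
```

```text
True -0.09 -0.11278566645590968 0.021137494048559493 fx -3.7239233629220165 fy -0.6075216745913925 fz 12.92104069857763
board [(np.float64(-0.026593832784999185), 0.96)]
board_back [(np.float64(-0.0860276327911132), 0.76)]
board_hole [(np.float64(-0.018573834379897538), 0.62)]
9.1667
```

View pics/s1.png

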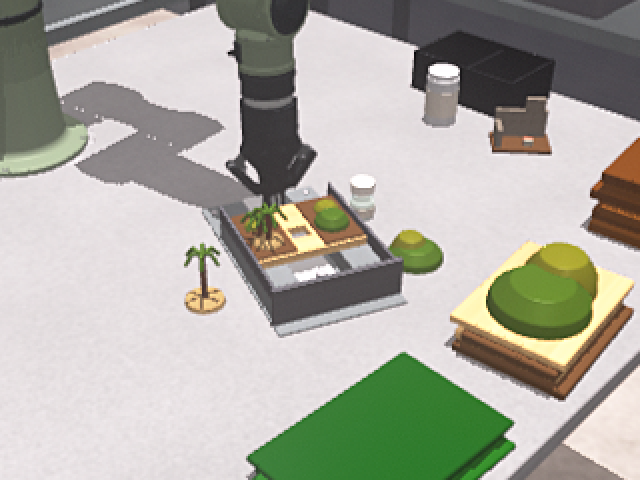

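The picture shows the gripper at (270,190) standing behind the board, with the pin sunk and the board not yet moved. The force stop tripped at once because the strip is on its hard stop, so I ease up 1 mm and push.

```bash
python3 - <<'E'
from h import *
z=.0220
move_linear(P(-.113,0,z),speed=.01); wait(.1)
def rep(s,x):
    f=get_ft_force(); q=get_position()
    print(s,x,((q-O)@ex).round(4),((q-O)@ey).round(4),q[2].round(4),"fx",(f@ex).round(1),"fy",(f@ey).round(1),"fz",f[2].round(1),flush=True)
rep(0,-.113)
for x in (-.09,-.07,-.05,-.036):
    s=move_linear(P(x,0,z),speed=.03,until_force=20)
    rep(s,x)
    if s: break
im,_=camera("scene"); cv2.imwrite("pics/s2.png",im[120:360,180:500,::-1].repeat(2,0).repeat(2,1))
for t in ("board","board_back","board_hole"): print(t,[((np.array(a["location"])-O)@ex,a["p"]) for a in mark_of("scene",t)[:1]])
print(get_clock())
E
```

```text
0 -0.113 -0.1128 0.0 0.022 fx -0.6 fy -0.1 fz 5.0
False -0.09 -0.092 -0.0003 0.0214 fx -9.1 fy -0.1 fz 7.0
False -0.07 -0.0724 -0.0005 0.0213 fx -8.3 fy -0.2 fz 7.8
False -0.05 -0.0526 -0.0005 0.0213 fx -9.5 fy -0.7 fz 8.9
False -0.036 -0.0381 -0.0005 0.0213 fx -8.0 fy -0.9 fz 7.3
board [(np.float64(0.03226942416773137), 0.58)]
board_back [(np.float64(-0.02681707661152418), 0.78)]
board_hole [(np.float64(0.042913362528471784), 0.56)]
12.925
```

View pics/s2.png

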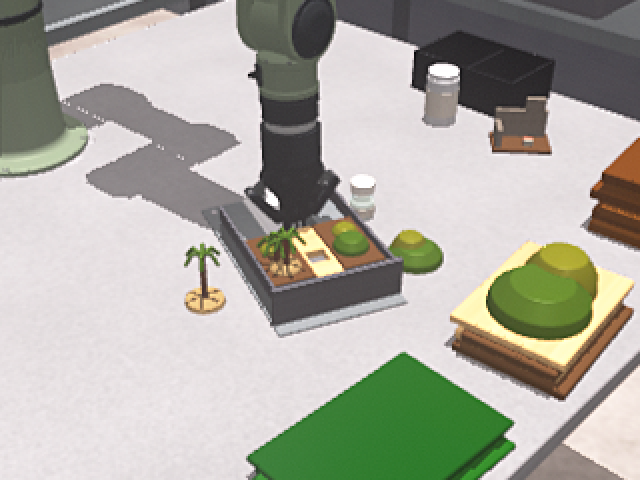

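The board at about (310,250) has passed over the sunken pin and is nearly at the stop. I continue until it meets the stop.

```bash
python3 - <<'E'
from h import *
z=.0220
s=move_linear(P(-.012,0,z),speed=.015,until_force=18)
f=get_ft_force(); q=get_position(); x=(q-O)@ex
print(s,x,q[2],"fx",f@ex,"fz",f[2])
im,_=camera("scene"); cv2.imwrite("pics/s3.png",im[180:300,260:420,::-1].repeat(4,0).repeat(4,1))
for t in ("board","board_back","board_hole"): print(t,[((np.array(a["location"])-O)@ex,a["p"]) for a in mark_of("scene",t)[:1]])
print(get_clock())
E
```

```text
True -0.02596309398134323 0.0213040830918226 fx -2.1060500804440556 fz 6.073679565390398
board [(np.float64(0.045087514855177015), 0.64)]
board_back [(np.float64(-0.015589859659778766), 0.75)]
board_hole [(np.float64(0.05053316751773573), 0.86)]
14.15
```

View pics/s3.png

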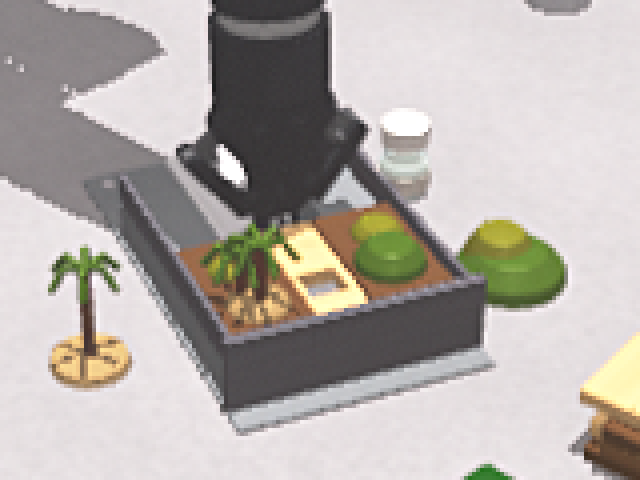

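The board's far edge sits at the stop wall, and its hole at (325,285) is over the sunken pin. The finger stopped at −26 mm, as predicted. Now I back off slightly, let go and check.

```bash
python3 - <<'E'
from h import *
x=(get_position()-O)@ex
move_linear(P(x-.006,0,.022),speed=.03)
move_linear(P(x-.008,0,.15),speed=.08)
move_linear(P(-.16,0,.2),speed=.15); wait(.3)
im,_=camera("scene"); cv2.imwrite("pics/s4.png",im[180:300,260:420,::-1].repeat(4,0).repeat(4,1))
for t in ("board","board_back","board_hole","pin_top","bar_pad"): print(t,[((np.array(a["location"])-O)@ex,a["location"][2],a["p"]) for a in mark_of("scene",t)[:1]])
print(get_clock(),get_ft_force())
E
```

```text
board [(np.float64(0.042499085637621205), 0.0319, 0.89)]
board_back [(np.float64(-0.01773314916167587), 0.0362, 0.71)]
board_hole [(np.float64(0.05318392648600899), 0.0453, 0.75)]
pin_top [(np.float64(-0.016281762238713207), 0.0333, 0.33)]
bar_pad [(np.float64(-0.1268577340084215), 0.0221, 0.69)]
17.85 [ 0.37033396 -0.26915622 -0.77883142]
```

View pics/s4.png

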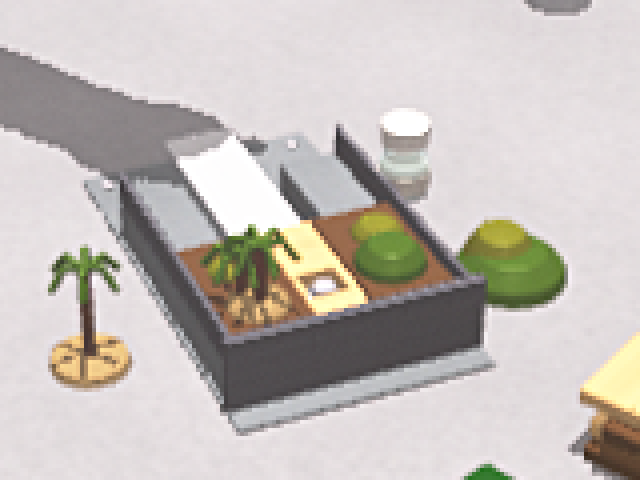

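The pin shows in the hole at (325,285), the strip is up again, the board is home and the arm is clear.

```bash
python3 -c "
from cell import *
print(close_job())"
```

```text
the job is handed in; nothing more can be done
None
```

The board is home against the stop with the pin sprung up in its hole, the arm is clear, and the job was handed in at about 18 s; no verdict came back.

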